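# Put the washed cup back and wedge the salt box shut

### The arm

A 6-joint arm with a two-finger parallel gripper is mounted at the origin on a cart in front of the work surface, level with it; the furniture and walls round the work are solid. World frame = base frame: x ahead of the robot, y to its left, z up, the work surface at z = 0. Lengths are in m, angles in rad, forces in N, time in s.
With the tool pointing down it reaches from about 0.325 to 0.775 m from the base axis. Payload 5.5 kg.
Tool frame: the origin (TCP) lies on the centre line of the jaws, within the pads' length; the fingertips stand 11 mm ahead of it and the grasp point (between the pads) lies 8 mm behind it; z points along the fingers, y is the direction in which the jaws open and shut (so a half turn about z gives the same grasp; the last joint's range is limited). The gripper opens to 88 mm and grips with 3 to 60 N. Pads are 20 mm wide; open, the fingers measure 115 mm over their backs; the gripper's body (75 mm by 178 mm) begins 61 mm behind the grasp point.
Start: joints at [-1.256, 0.091, 1.231, -0, 1.82, -0.057], TCP at [0.218, -0.559, 0.234] pointing down, gripper open.
Joint ranges: [-2.87, 2.87], [-0.86, 2.18], [0.17, 2.46], [-1.51, 4.65], [0.06, 2.69], [-2.65, 2.65]. Speed limits (rad/s): [2.57, 2.57, 3.01, 3.14, 3.14, 3.14].

### API

Orientations are given as [roll, pitch, yaw] about the fixed x, y, z axes, in that order (R = Rz(yaw) Ry(pitch) Rx(roll)).
In Python, from rig import r gives the robot as it stands. The module is installed in compiled form; this text tells all that it offers.
- The arm moves only by the shell command python3 -m pendant 'ROWS'. ROWS is JSON, a list of rows, each a list of 3 entries, a list of its own where there are three numbers: the shift along the tool's x, y, z in m, then the turn about the tool's z in degrees, then the closure, from 0 (fully open) to 1 (shut). A call has 1 to 8 rows; each row shifts and turns the commanded pose from where the row before left it, along the tool's axes as they then stand; what a row does not reach is not made up. A row lasts 1/8 s, in which the tool goes at most 62.5 mm and 10.7 degrees, less where a joint would pass 70% of its speed; a pose out of reach is approached as far as the arm can. A call is refused whole if a number of a shift passes 0.0625 or a number of a turn 10.7, either way. A call with a gripper value outside its range is refused whole. The fingers move at their own pace and stop on an object; the grip force is fixed at half the most. Time passes only in rows, so rows that do not move let the fingers close. It gives the time, the measured TCP pose, the force and the opening at its end, in the units of the state.
- r.state(): the state, without advancing time (a new reading comes with each control period).
- r.get_image(name): name is "scene" or "top"; returns the picture (420x560x3 uint8, blue, green, red); there is no depth.
- r.camera_info(name): a dict with "vfov" (degrees; the focal length in pixels is half the picture's height over the tangent of half this angle, whatever the lens; pixels are square), "cx", "cy" (the principal point, pixels), "distortion" ([k1, k2, p1, p2, k3] as OpenCV has them; the pictures are not rectified), "extrinsics" (4x4, takes a point from world to camera coordinates). Camera axes: x right, y down, z forward; pixel columns grow to the right and rows downward; lengths in m; the calibration is good to about 2 mm. A picture is of the moment at which its call begins. camera_info takes no time and is no camera call.
- r.hand_in(): hands the job in, once; it reports no verdict.
Trained networks look in the newest picture that a camera, given by its name, has taken for a name from the list of things; names that differ only in an ending like _2 or _b are one class to them, and where a whole thing is asked for, a point or a joint stands for the part that bears it (a point fixed in the world has none). Each returns a list of dicts, best first, with "conf" (0 to 1); they miss things now and then, are a little off and sometimes report something else, mostly with a low value. They report only what shows in the picture. A call takes as long as a camera call. They do not tell look-alikes from the thing itself.
- r.find_in(thing, camera): "box" ([left, top, right, bottom] in pixels, round what is visible of it).
- r.regions_of(thing, camera): "region" (420x560 bool, what is visible of it) and "box" ([left, top, right, bottom] in pixels, round what is visible of it).
The state is a dict: "time": time; "joints": joint angles; "joint_vel": joint speeds; "joint_efforts": joint torques, N m; "tool_pos": TCP position; "tool_rot": TCP orientation; "contact_force": force on the tool from outside, world axes, zero at the start; "ft_torque": the same for the moment, N m; "opening": opening from 0.0 (shut) to 1.0 (fully open).
Only numpy, scipy, OpenCV 4.12 (cv2) and the standard library are available. Lean on these libraries where they do the work, as an engineer would, in place of code of your own. Each camera call takes 0.05 s, during which the arm holds its last target. There are 200 camera calls.

### The job

Put the washed steel cup back into the empty well of the wooden salt box: lower it gently and just let it settle, without pressing it down, or it jams in its tapered hole. Then push the box's dovetailed sliding lid along its tapered way until it wedges tight, fully home and flush with the box's end. Do not disturb the things standing around.

Things in the scene. Friction and masses are not known exactly. Their poses are not given: they have to be found in the camera images.
- salt_box: Wooden box with a sliding lid, 190 (x) x 144 (y) x 80 (z) mm, heavy, does not move. Origin: centre of its underside, on the worktop; z up; +x is the way the lid slides shut, away from the robot. Inside 170 x 106 mm (x, y). A holder plate (top at z = 40 mm) has two round tapered wells: far (x = +53 mm, empty) and near (x = -42 mm, holds a second cup, under the lid).
- way_mouth (a point): Middle of the open end of the lid's way, in the box's -x end face, on the way's floor: x = -95, z = 70 mm in the box's frame; axes as the box's. The rails beside the way rise to z = 80 mm, lean inward by 25 degrees and converge towards +x by 2.5 degrees each; a strip at the box's +x end stops the lid.
- far_well (a point): Centre of the empty far well, level with the holder plate's top, 40 mm above the worktop; axes as the box's. The hole is vertical, 41 mm across at the top, and narrows downward.
- lid: Flat wooden lid with dovetailed long edges, 184 mm long (its x), 132 mm wide at -x, 116 mm at its leading +x end, 10 mm thick, 0.22 kg. Origin: centre of its underside. Starts 68 to 78 mm short of home with 3 mm side play that shrinks to none. Home: its -x end flush with the box's -x end, origin at x = -3, z = 70 mm in the box's frame. It wedges about 0.5 mm before that; pressed on with about 15 N it stays tight.
- thumb_bar (a point): Centre of the rounded bar across the lid's top by which it is pushed: 12 mm (lid x) x 60 mm (lid y), standing 16 mm above the lid's top face, centred 66 mm from the lid's origin towards -x. This point is 8 mm above the lid's top face. Axes as the lid's.
- liner_cup: Washed steel cup on the worktop left of the box: tapered, 34 mm across at the base, 48 mm at the top (50 mm over its rim), 52 mm high, 0.07 kg. Grip the outside of its upper half (its inside is solid to the fingers). Origin: centre of its underside. Settled in the well its origin is 14 mm above the worktop, its rim 26 mm above the holder plate and 4 mm below the lid's path.
- tea_caddy: Grey-white canister with a knobbed lid, 87 mm across, 105 mm high; leave it alone. Origin: centre of its underside.
- salt_shaker: Grey shaker with a domed top, 44 mm across, 90 mm high; leave it alone. Origin: centre of its underside.
- spoon: Teaspoon, 130 mm long, lying near the front edge; leave it alone. Origin: its centre, on the worktop.
There are look-alikes about, which are no part of the job. What is shaped like the liner_cup but red is not meant.

How it is judged:
On the way, in this order (a step that is already met when the one before it is completed fails the run):
1. the washed cup has settled upright in the far well and is let go (horizontal distance between liner_cup and far_well below 0.004 m and angle between liner_cup's own z axis and vertical below 0.1 rad and z of liner_cup in the frame of salt_box between 0.01 and 0.0165 m and contact force between liner_cup and the fingers below 0.1 N), for 0.2 s.
2. the lid is wedged home, flush with the box's end (x of lid in the frame of salt_box between -0.005 and -0.001 m and z of lid in the frame of salt_box between 0.068 and 0.0725 m and angle between the x axis of lid and the x axis of salt_box, either way round below 0.03 rad and contact force between lid and salt_box above 10 N), for 0.2 s.
At the end, for the whole second after the job is handed in: The lid is flush with the box end within 2 mm, straight (0.03 rad), flat on the way (2 mm) and wedged: the way grips it with over 10 N (loose, under 3 N). The washed cup is in the far well within 4 mm of its centre, upright within 0.1 rad, its base 10 to 16.5 mm above the worktop. Both at rest (all of step 2 and horizontal distance between liner_cup and far_well below 0.004 m and angle between liner_cup's own z axis and vertical below 0.1 rad and z of liner_cup in the frame of salt_box between 0.01 and 0.0165 m and linear speed of lid below 0.01 m/s and linear speed of liner_cup below 0.02 m/s); the robot touches nothing.
It fails at once if the washed cup is pressed or dropped in so that the well squeezes it with more than 20 N in all (settled by its own weight: about 5 N) (contact force between liner_cup and salt_box above 20 N).
It fails at once if the tea caddy, the salt shaker or the teaspoon is moved by more than 30 mm (distance of any of tea_caddy, salt_shaker, spoon from where it was at the start of the episode above 0.03 m).
It also fails if it takes over 53 s, if anything falls off the work surface, if the arm or the gripper's body presses on something with over 40 N, if the wrist force passes 120 N, or if a joint passes its speed limit or range.

## Working session

There is one attempt and no reset: what is moved stays moved. The work goes in short steps, Python scripts to look and compute and a shell command to move; the robot and the scene stay as the last step left them, time stands still between calls to the robot, and variables do not carry over. Pictures are saved under pics/ and viewed, about 8 in all and at most 12, crops included, and the job is handed in when it is done.

```bash
mkdir -p pics; python3 - <<'E'
from rig import r
import cv2,numpy as np
for c in("scene","top"):
    im=r.get_image(c);cv2.imwrite(f"pics/{c}0.png",im)
    i=r.camera_info(c);print(c,i["vfov"],i["cx"],i["cy"],i["distortion"],np.round(i["extrinsics"],4).tolist())
    for t in("salt_box","lid","thumb_bar","liner_cup","tea_caddy","salt_shaker","spoon"):
        print(t,[(np.round(d["box"]).tolist(),round(d["conf"],2)) for d in r.find_in(t,c)][:3])
s=r.state();print({k:np.round(v,3).tolist() for k,v in s.items()})
E
```

```text
scene 53.36730247761526 271.232680468528 204.35700102553866 [0.02764436 0.         0.         0.         0.        ] [[0.9782, 0.2075, 0.0014, -0.5965], [0.1352, -0.6321, -0.763, 0.1121], [-0.1575, 0.7466, -0.6464, 0.8897], [0.0, 0.0, 0.0, 1.0]]
salt_box [([222.0, 208.0, 318.0, 282.0], 0.85), ([328.0, 158.0, 365.0, 208.0], 0.21)]
lid [([184.0, 210.0, 280.0, 257.0], 0.85)]
thumb_bar [([184.0, 211.0, 281.0, 254.0], 0.58)]
liner_cup [([276.0, 168.0, 296.0, 195.0], 0.77)]
tea_caddy [([330.0, 158.0, 365.0, 207.0], 0.97)]
salt_shaker []
spoon [([180.0, 211.0, 193.0, 219.0], 0.45)]
top 47.98134812404306 281.0927499041004 215.657656468741 [0.04530494 0.         0.         0.         0.        ] [[-0.0279, -0.9996, 0.0027, 0.2246], [-0.9855, 0.027, -0.1674, 0.578], [0.1672, -0.0073, -0.9859, 0.9271], [0.0, 0.0, 0.0, 1.0]]
salt_box [([278.0, 161.0, 366.0, 269.0], 0.86)]
lid [([293.0, 198.0, 372.0, 299.0], 0.93)]
thumb_bar [([292.0, 200.0, 370.0, 302.0], 0.81)]
liner_cup [([200.0, 217.0, 226.0, 241.0], 0.95), ([239.0, 256.0, 265.0, 280.0], 0.92)]
tea_caddy [([180.0, 127.0, 228.0, 180.0], 0.86)]
salt_shaker [([241.0, 156.0, 260.0, 181.0], 0.93)]
spoon [([278.0, 270.0, 294.0, 331.0], 0.73)]
{'time': 0.8, 'joints': [-1.256, 0.091, 1.231, -0.0, 1.82, -0.057], 'joint_vel': [0.0, -0.001, 0.001, -0.0, -0.001, -0.001], 'joint_efforts': [-0.0, -44.614, -40.648, 0.07, 0.019, 0.0], 'tool_pos': [0.218, -0.559, 0.234], 'tool_rot': [3.142, 0.0, 0.372], 'contact_force': [0.027, 0.158, 0.158], 'ft_torque': [-0.022, -0.035, -0.062], 'opening': 0.999}
```

```bash
python3 - <<'E'
import cv2
a=cv2.imread("pics/top0.png")[110:340,160:400]
cv2.imwrite("pics/topc.png",cv2.resize(a,None,fx=2.6,fy=2.6,interpolation=cv2.INTER_CUBIC)[:600])
a=cv2.imread("pics/scene0.png")[130:300,160:390]
cv2.imwrite("pics/scenec.png",cv2.resize(a,None,fx=3.4,fy=3.4,interpolation=cv2.INTER_CUBIC))
E
```

```text
(no output)
```

View pics/topc.png

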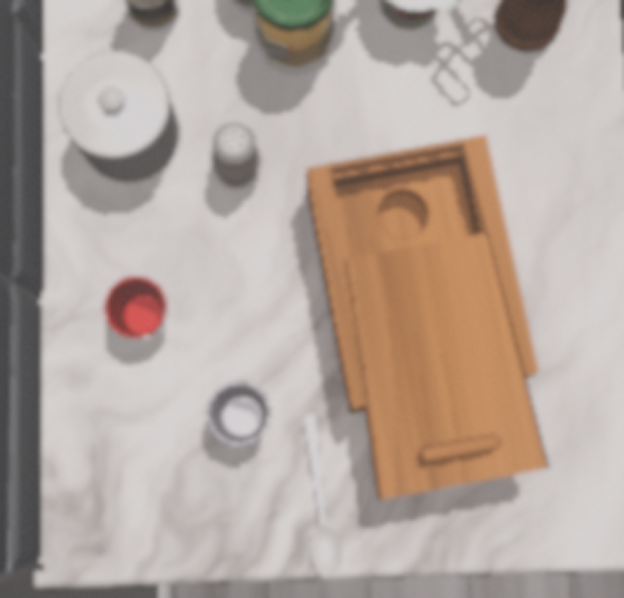

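View pics/scenec.png

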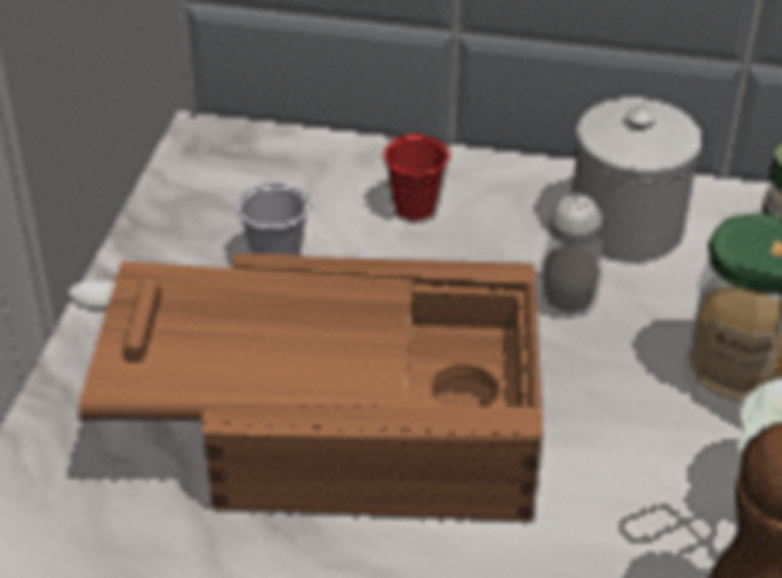

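The top crop shows the grey cup's rim centred at (238,414), with the red look-alike at (136,307). The well is at (403,215), the box's corners are (308,170), (486,137), (536,372) and (355,410), and the lid's near end is (382,499)-(548,466). I'll fit the poses from both views.

```bash
cat > h.py <<'E'
from rig import r
import cv2,numpy as np
from scipy.optimize import least_squares
def proj(c,P):
    i=r.camera_info(c);E=np.array(i["extrinsics"]);f=210/np.tan(np.radians(i["vfov"]/2))
    K=np.array([[f,0,i["cx"]],[0,f,i["cy"]],[0,0,1]])
    return cv2.projectPoints(np.array(P,float).reshape(-1,1,3),cv2.Rodrigues(E[:3,:3])[0],E[:3,3],K,np.array(i["distortion"]))[0][:,0]
def place(p,L):
    c,s=np.cos(p[2]),np.sin(p[2]);L=np.array(L,float)
    return np.c_[p[0]+c*L[:,0]-s*L[:,1],p[1]+s*L[:,0]+c*L[:,1],L[:,2]]
def crop(c,q):
    o,s=((160,110),2.6) if c=="top" else ((160,130),3.4)
    return (np.array(q)+.5)/s-.5+o
def fit(obs,p0):
    fn=lambda p:np.concatenate([(proj(c,place(p,[l]))[0]-q) for c,l,q in obs])
    s=least_squares(fn,p0,loss="soft_l1");return s.x,fn(s.x).reshape(-1,2)
E
python3 - <<'E'
from h import *
T=lambda l,q:("top",l,crop("top",q)); S=lambda l,q:("scene",l,crop("scene",q))
a,b=.095,.072
box=[T((a,b,.08),(308,170)),T((a,-b,.08),(486,137)),T((-a,-b,.08),(537,373)),T((-a,b,.08),(354,410)),T((.053,0,.04),(403,215)),
S((a,-b,.08),(540,412)),S((a,b,.08),(537,266)),S((-a,-b,.08),(205,415)),S((-a,b,.08),(237,257)),S((-a,-b,0),(215,508)),S((a,-b,0),(533,520)),S((.053,0,.04),(465,387))]
for k in(box,[o for o in box if o[0]=="top"],[o for o in box if o[0]=="scene"]):
    p,e=fit(k,[.45,-.1,.2]);print("box",p.round(4),e.round(1).tolist())
p=fit(box,[.45,-.1,.2])[0]
print("well",place(p,[(.053,0,.04)]))
lid=[T((-.092,.066,.08),(382,499)),T((-.092,-.066,.08),(548,466)),T((-.066,.03,.096),(421,455)),T((-.066,-.03,.096),(498,438)),T((.092,-.058,.08),(487,233)),S((-.092,.066,.08),(121,263)),S((-.092,-.066,.08),(82,411))]
q,e=fit(lid,[.4,-.1,.2]);print("lid",q.round(4),e.round(1).tolist())
c,s=np.cos(p[2]),np.sin(p[2]);d=q-p;print("lid in box",c*d[0]+s*d[1],-s*d[0]+c*d[1],d[2])
print("bar",place(q,[(-.066,0,.088)]))
cup=[T((0,0,.052),(238,414)),S((0,0,.052),(275,206))]
for k in(cup,cup[:1],cup[1:]):
    f=least_squares(lambda v:np.concatenate([proj(c,[[v[0],v[1],.052]])[0]-x for c,_,x in k]),[.4,.05]);print("cup",f.x.round(4),f.fun.round(1))
E
```

```text
box [0.5813 0.1289 0.1578] [[-1.3, -0.7], [-0.2, -0.7], [0.2, 0.1], [-1.2, -0.6], [-0.4, -0.3], [0.9, 5.7], [-0.7, -1.2], [-1.3, 0.9], [-0.9, -1.6], [-1.1, 0.9], [-0.1, 1.3], [-0.1, -0.3]]
box [0.5804 0.1277 0.1612] [[-0.8, -0.2], [0.2, -0.4], [0.9, 0.4], [-0.4, -0.1], [0.1, 0.2]]
box [0.582  0.1311 0.1568] [[1.3, 5.0], [-0.3, -1.8], [-0.7, 0.1], [-0.3, -2.2], [-0.5, 0.1], [0.3, 0.6], [0.3, -1.0]]
well [[0.63366098 0.13723264 0.04      ]]
lid [0.5099 0.1168 0.173 ] [[-1.0, 0.3], [1.6, -0.7], [0.0, -0.0], [1.0, 0.3], [-0.1, -1.1], [0.1, -2.0], [-0.6, -0.7]]
lid in box -0.07247199765659912 -0.0007284699408227156 0.015196174508888605
bar [[0.44484821 0.10543101 0.088     ]]
cup [0.477  0.2715] [ 0.2 -0.5 -0.5 -0.6]
cup [0.4759 0.2719] [0. 0.]
cup [0.4788 0.2695] [ 0. -0.]
```

```bash
python3 -m pendant '[[[0,0,0],6,0],[[0,0,0],6.1,0],[[0.0244,-0.0486,0],0,0],[[0.0244,-0.0486,0],0,0],[[0.0244,-0.0486,0],0,0],[[0.0244,-0.0486,0],0,0],[[0.0244,-0.0486,0],0,0],[[0.0244,-0.0486,0],0,0]]'; python3 -m pendant '[[[0.0244,-0.0486,0],0,0],[[0.0244,-0.0486,0],0,0],[[0.0244,-0.0486,0],0,0],[[0.0244,-0.0486,0],0,0],[[0.0244,-0.0486,0],0,0],[[0.0244,-0.0486,0],0,0],[[0.0244,-0.0486,0],0,0],[[0.0244,-0.0486,0],0,0]]'; python3 -m pendant '[[[0.0244,-0.0486,0],0,0],[[0.0244,-0.0486,0],0,0],[[0,0,0],0,0]]'
```

```text
time: 1.8
tool_pos: [0.316, -0.2461, 0.2338]
tool_rot: [3.141, -0.001, 0.16]
contact_force: [0.5, -0.0, 0.1]
opening: 0.998
time: 2.8
tool_pos: [0.4466, 0.1692, 0.2339]
tool_rot: [3.141, -0.001, 0.161]
contact_force: [1.0, -1.1, 0.5]
opening: 1.001
time: 3.18
tool_pos: [0.4789, 0.2738, 0.2317]
tool_rot: [3.141, 0.003, 0.165]
contact_force: [-0.8, -0.4, 0.4]
opening: 1.0
```

```bash
python3 -m pendant '[[[-0.0024,0.0022,0.04],0,0],[[0,0,0.05],0,0],[[0,0,0.05],0,0],[[0,0,0.03],0,0],[[0,0,0.019],0,0],[[0,0,0],0,0]]'; python3 - <<'E'
from h import *
im=r.get_image("scene")[130:300,160:390];im2=r.get_image("top")[110:340,160:400]
a=cv2.resize(im[:110,40:190],(450,330),interpolation=2);b=cv2.resize(im2[60:170,10:125],(345,330),interpolation=2)
cv2.imwrite("pics/g1.png",np.hstack([a,b]))
E
```

```text
time: 3.92
tool_pos: [0.4764, 0.2677, 0.0439]
tool_rot: [3.141, 0.002, 0.16]
contact_force: [0.6, 0.2, -0.4]
opening: 1.001
```

View pics/g1.png

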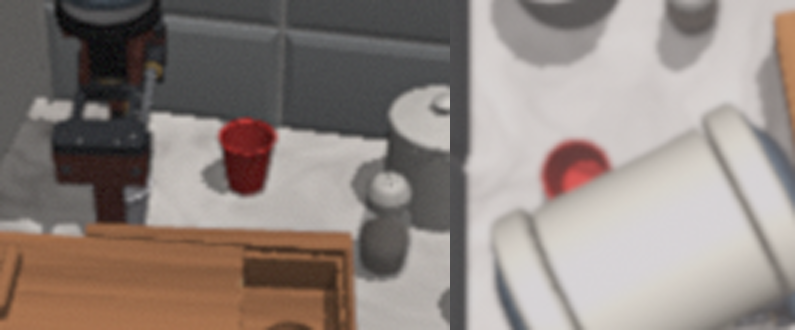

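The scene view shows the fingers straddling the cup, with its edge just visible at about (135,195). Next I close and lift.

```bash
python3 -m pendant '[[[0,-0.002,0],0,0.2],[[0,0,0],0,1],[[0,0,0],0,1],[[0,0,0],0,1],[[0,0,0],0,1]]';python3 -m pendant '[[[0,0,-0.01],0,1],[[0,0,-0.03],0,1],[[0,0,-0.04],0,1],[[0,0,-0.04],0,1],[[0,0,-0.01],0,1],[[0,0,0],0,1]]'; python3 - <<'E'
from h import *
print(r.state()["opening"]*88)
im=r.get_image("scene")
cv2.imwrite("pics/g2.png",cv2.resize(im[90:230,160:340],None,fx=4,fy=4,interpolation=2))
E
```

```text
time: 4.65
tool_pos: [0.4767, 0.2705, 0.0447]
tool_rot: [-3.141, -0.0, 0.161]
contact_force: [-0.5, 0.5, 0.7]
opening: 0.526
time: 5.4
tool_pos: [0.4768, 0.2705, 0.1746]
tool_rot: [-3.141, -0.001, 0.161]
contact_force: [-0.4, 0.8, -1.1]
opening: 0.523
46.01713621178461
```

View pics/g2.png

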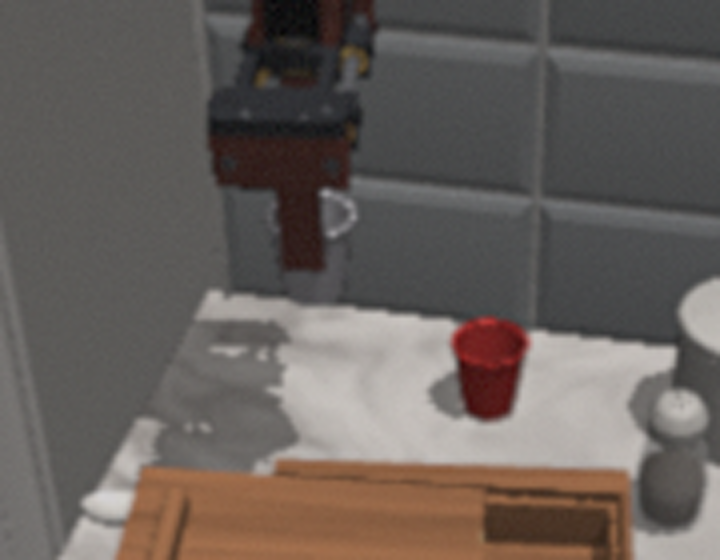

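```bash
python3 - <<'E'
from h import *
ims=r.get_image("scene"); imt=np.mean([r.get_image("top") for _ in range(4)],axis=0).astype(np.uint8)
ims=np.mean([ims]+[r.get_image("scene") for _ in range(3)],axis=0).astype(np.uint8)
cv2.imwrite("pics/s_avg.png",ims);cv2.imwrite("pics/t_avg.png",imt)
# expected top px
for w in((.6327,.1362),(.6337,.1372)): print(proj("top",[[*w,.04]]),proj("scene",[[*w,.04]]))
a=cv2.resize(imt[160:240,275:355],(480,480),interpolation=2)
b=cv2.resize(ims[208:260,275:325],(300,312),interpolation=2);b=cv2.copyMakeBorder(b,0,168,0,0,0)
cv2.imwrite("pics/well.png",np.hstack([a,b]))
f=least_squares(lambda v:proj("scene",[[v[0],v[1],.182]])[0]-[238.4,142.9],[.47,.27]);print(f.x)
E
```

```text
[[314.81572173 192.54213947]] [[295.73485723 243.46820623]]
[[314.32161163 192.09013436]] [[296.29025456 243.20193851]]
[0.48042282 0.2690124 ]
```

View pics/well.png

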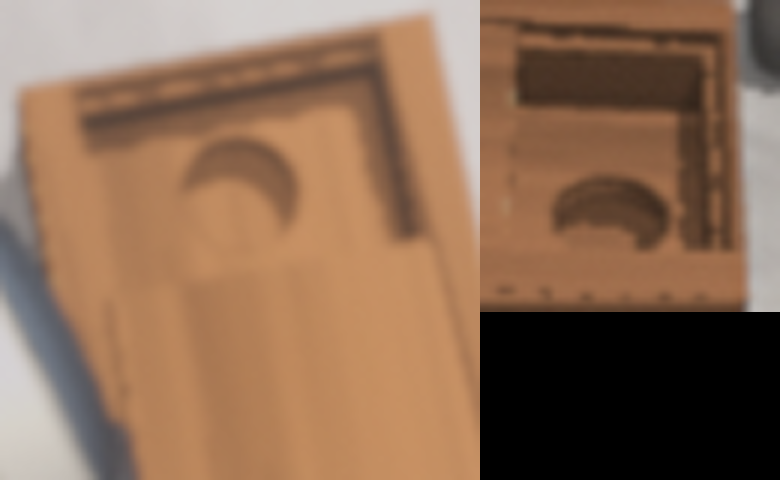

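```bash
python3 -m pendant '[[[0.0265,0.0315,0],0,1],[[0.0265,0.0315,0],0,1],[[0.0265,0.0315,0],0,1],[[0.0265,0.0315,0],0,1],[[0.0267,0.0316,0],0,1],[[0,0,0.02],0,1],[[0,0,0.02],0,1],[[0,0,0],0,1]]';python3 -m pendant '[[[0,0,0],0,1],[[0,0,0],0,1]]'; python3 - <<'E'
from h import *
ims=np.mean([r.get_image("scene") for _ in range(4)],axis=0).astype(np.uint8)
print(r.state()["tool_pos"])
z=r.state()["tool_pos"][2]-.0447
p=r.state()["tool_pos"]
print(z,proj("scene",[[p[0],p[1],z],[p[0],p[1],z+.052],[.633,.1363,.04]]))
cv2.imwrite("pics/over.png",cv2.resize(ims[165:265,245:345],(600,600),interpolation=2))
E
```

```text
time: 6.85
tool_pos: [0.6307, 0.1367, 0.1311]
tool_rot: [-3.141, 0.006, 0.162]
contact_force: [0.2, 0.1, -0.7]
opening: 0.527
time: 7.1
tool_pos: [0.633, 0.1367, 0.136]
tool_rot: [-3.142, -0.002, 0.161]
contact_force: [0.0, -0.1, -0.4]
opening: 0.523
[0.63301437 0.13625333 0.13534791]
0.09064791330572919 [[296.88840452 225.61778977]
 [298.00248402 205.77159972]
 [295.88578932 243.45607127]]
```

View pics/over.png

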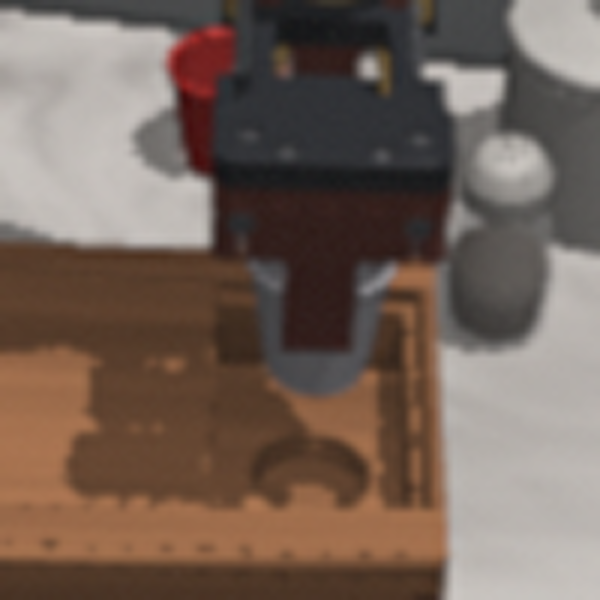

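The cup hangs over the well. Its base arc is lowest at about (319,395) and the well's rim spans x 252-368 with its top at y 436. I'll compare these with the predicted outlines.

```bash
python3 - <<'E'
from h import *
t=np.linspace(0,2*np.pi,361)
def ring(x,y,z,R):
    q=(proj("scene",np.c_[x+R*np.cos(t),y+R*np.sin(t),0*t+z])+.5-[245,165])*6
    return "L %.1f R %.1f T %.1f B %.1f"%(q[:,0].min(),q[:,0].max(),q[:,1].min(),q[:,1].max())
print("base",ring(.633,.1363,.0906,.017)); print("rim",ring(.633,.1363,.1426,.025))
for dy in(0,.002,-.002):print("well",dy,ring(.633,.1363+dy,.04,.0205))
E
```

```text
base L 263.1 R 365.6 T 332.2 B 402.3
rim L 242.6 R 399.6 T 198.0 B 299.8
well 0 L 248.9 R 367.8 T 431.9 B 517.2
well 0.002 L 250.0 R 368.7 T 427.9 B 513.0
well -0.002 L 247.9 R 367.0 T 435.8 B 521.4
```

```bash
python3 -m pendant '[[[-0.0008,0.0007,0.015],0,1],[[0,0,0.015],0,1],[[0,0,0.007],0,1],[[0,0,0.004],0,1],[[0,0,0.004],0,1],[[0,0,0.003],0,1],[[0,0,0],0,1],[[0,0,0],0,1]]';python3 -m pendant '[[[0,0,0.003],0,1],[[0,0,0.003],0,1],[[0,0,0.003],0,1],[[0,0,0],0,1],[[0,0,0],0,1]]'
```

```text
time: 8.3
tool_pos: [0.6323, 0.1353, 0.087]
tool_rot: [-3.142, -0.001, 0.161]
contact_force: [1.3, -0.0, -0.8]
opening: 0.52
time: 8.93
tool_pos: [0.6322, 0.1353, 0.0777]
tool_rot: [-3.142, -0.0, 0.161]
contact_force: [0.1, 0.9, -1.0]
opening: 0.527
```

```bash
python3 -m pendant '[[[0,0,0.002],0,1],[[0,0,0.002],0,1],[[0,0,0],0,1],[[0,0,0],0,1]]';python3 -m pendant '[[[0,0,0.0015],0,1],[[0,0,0.0015],0,1],[[0,0,0],0,1],[[0,0,0],0,1]]'
```

```text
time: 9.43
tool_pos: [0.6322, 0.1353, 0.0736]
tool_rot: [3.142, -0.0, 0.161]
contact_force: [-0.1, -0.3, -0.2]
opening: 0.524
time: 9.93
tool_pos: [0.6322, 0.1353, 0.0706]
tool_rot: [3.142, 0.0, 0.161]
contact_force: [-0.0, 0.2, -1.4]
opening: 0.528
```

```bash
python3 -m pendant '[[[0,0,0.0015],0,1],[[0,0,0],0,1],[[0,0,0],0,1]]';python3 -m pendant '[[[0,0,0.0015],0,1],[[0,0,0],0,1],[[0,0,0],0,1]]'
```

```text
time: 10.3
tool_pos: [0.6322, 0.1352, 0.0691]
tool_rot: [-3.142, 0.0, 0.161]
contact_force: [1.1, 0.8, -2.5]
opening: 0.526
time: 10.68
tool_pos: [0.6322, 0.1353, 0.0676]
tool_rot: [3.142, 0.0, 0.161]
contact_force: [0.2, 0.3, -2.4]
opening: 0.524
```

```bash
python3 -m pendant '[[[0,0,0.001],0,1],[[0,0,0],0,1],[[0,0,0],0,1]]'
```

```text
time: 11.05
tool_pos: [0.6322, 0.1352, 0.0667]
tool_rot: [-3.142, -0.0, 0.161]
contact_force: [1.3, 0.2, -0.6]
opening: 0.525
```

```bash
cat > f.py <<'E'
from rig import r
import numpy as np
F=[]
for _ in range(5): r.get_image("scene");F.append(np.r_[r.state()["contact_force"],r.state()["ft_torque"]])
print("F",np.mean(F,0).round(2),r.state()["tool_pos"],r.state()["time"])
E
python3 f.py; for i in 1; do python3 -m pendant '[[[0,0,0.001],0,1],[[0,0,0],0,1]]'; python3 f.py;python3 -m pendant '[[[0,0,0.001],0,1],[[0,0,0],0,1]]'; python3 f.py; done
```

```text
F [ 0.43  0.33 -0.85  0.02 -0.11 -0.02] [0.63220991 0.13526021 0.06666671] 11.3
time: 11.55
tool_pos: [0.6323, 0.1353, 0.0657]
tool_rot: [-3.142, -0.0, 0.161]
contact_force: [0.8, 0.7, -0.2]
opening: 0.529
F [ 1.12  0.19 -0.73  0.07 -0.14  0.  ] [0.63221718 0.13525148 0.06565958] 11.8
time: 12.05
tool_pos: [0.6322, 0.1353, 0.0646]
tool_rot: [-3.142, -0.0, 0.161]
contact_force: [1.8, 1.0, 0.1]
opening: 0.522
F [ 0.92  0.48 -0.33  0.05 -0.23 -0.  ] [0.63222864 0.13529713 0.06468778] 12.3
```

```bash
python3 -m pendant '[[[0.0007,-0.0002,0],0,1],[[0,0,0],0,1]]'; python3 f.py;python3 -m pendant '[[[0,0,0.001],0,1],[[0,0,0],0,1]]'; python3 f.py
```

```text
time: 12.55
tool_pos: [0.6327, 0.1355, 0.0644]
tool_rot: [3.142, 0.001, 0.161]
contact_force: [-0.1, -1.3, -0.8]
opening: 0.525
F [ 0.17 -0.08 -0.93 -0.01 -0.01 -0.02] [0.63269638 0.13552452 0.06448296] 12.8
time: 13.05
tool_pos: [0.6328, 0.1356, 0.0635]
tool_rot: [-3.142, 0.0, 0.161]
contact_force: [0.0, 0.4, -0.5]
opening: 0.518
F [ 0.14  0.28 -0.91  0.03 -0.06  0.  ] [0.63278618 0.13558584 0.06356964] 13.3
```

```bash
python3 -m pendant '[[[0,0,0.001],0,1],[[0,0,0],0,1]]'; python3 f.py;python3 -m pendant '[[[0,0,0.001],0,1],[[0,0,0],0,1]]'; python3 f.py
```

```text
time: 13.55
tool_pos: [0.6329, 0.1355, 0.0626]
tool_rot: [3.142, -0.0, 0.161]
contact_force: [0.4, 0.3, -0.0]
opening: 0.525
F [ 0.62  0.12 -0.67  0.04 -0.04  0.02] [0.63285125 0.1355495  0.06263102] 13.8
time: 14.05
tool_pos: [0.6329, 0.1356, 0.0617]
tool_rot: [-3.142, -0.0, 0.161]
contact_force: [-0.8, 0.2, -0.7]
opening: 0.526
F [ 0.52 -0.22 -0.38  0.05 -0.14  0.02] [0.63287261 0.13558899 0.06168016] 14.3
```

Base is about 17 mm up, with light +x contact. I'll nudge it in +x and go lower.

```bash
python3 -m pendant '[[[0.0003,0,0.0005],0,1],[[0,0,0],0,1]]'; python3 f.py;python3 -m pendant '[[[0,0,0.0005],0,1],[[0,0,0],0,1]]'; python3 f.py
```

```text
time: 14.55
tool_pos: [0.6331, 0.1356, 0.061]
tool_rot: [-3.142, 0.0, 0.161]
contact_force: [0.5, -0.3, 0.2]
opening: 0.524
F [ 0.26  0.17 -0.47  0.03 -0.08 -0.01] [0.63309683 0.13563144 0.0610795 ] 14.8
time: 15.05
tool_pos: [0.6331, 0.1356, 0.0606]
tool_rot: [-3.142, 0.0, 0.161]
contact_force: [-0.4, 0.7, -1.2]
opening: 0.525
F [ 0.56  0.23 -0.61  0.05 -0.1   0.01] [0.63311632 0.13563236 0.06063992] 15.3
```

```bash
python3 -m pendant '[[[0.0002,0,0.0005],0,1],[[0,0,0],0,1]]'; python3 f.py;python3 -m pendant '[[[0,0,0.0005],0,1],[[0,0,0],0,1]]'; python3 f.py
```

```text
time: 15.55
tool_pos: [0.6333, 0.1357, 0.0601]
tool_rot: [-3.142, 0.0, 0.161]
contact_force: [0.2, -0.4, -0.7]
opening: 0.525
F [ 0.25  0.41 -0.94  0.08 -0.05  0.03] [0.63326289 0.13568047 0.06007299] 15.8
time: 16.05
tool_pos: [0.6333, 0.1357, 0.0596]
tool_rot: [-3.142, -0.0, 0.161]
contact_force: [-0.2, 0.5, -0.1]
opening: 0.521
F [ 0.35  0.45 -0.14  0.1  -0.07 -0.02] [0.63330192 0.13568176 0.05963234] 16.3
```

```bash
python3 -m pendant '[[[0,0,0],0,0.46],[[0,0,0],0,0.43],[[0,0,0],0,0.4],[[0,0,0],0,0.36],[[0,0,0],0,0.32],[[0,0,0],0,0.3],[[0,0,0],0,0.3]]'; python3 f.py; python3 -m pendant '[[[0,0,-0.005],0,0.3],[[0,0,-0.02],0,0.3],[[0,0,-0.03],0,0.3],[[0,0,-0.045],0,0.3],[[-0.06,0,0],0,0.3],[[-0.06,0,0],0,0.7],[[-0.05,0,0],0,1],[[0,0,0],0,1]]';  python3 - <<'E'
from h import *
ims=r.get_image("scene");imt=r.get_image("top")
cv2.imwrite("pics/s1.png",ims);cv2.imwrite("pics/t1.png",imt)
a=cv2.resize(ims[190:290,235:335],(390,390),interpolation=2);b=cv2.resize(imt[150:250,265:365],(390,390),interpolation=2)
cv2.imwrite("pics/set.png",np.hstack([a,b]))
t=np.linspace(0,2*np.pi,361);c=place([.5804,.1277,.1612],[(.053,0,.066)])[0]; print(c)
for n,o in(("scene",[235,190]),("top",[265,150])):
    q=(proj(n,np.c_[.6333+.025*np.cos(t),.136+.025*np.sin(t),0*t+.066])+.5-o)*3.9+[390*(n=="top"),0];print(n,q.min(0),q.max(0))
E
```

```text
time: 17.18
tool_pos: [0.6333, 0.1356, 0.0596]
tool_rot: [-3.142, 0.0, 0.161]
contact_force: [-0.1, -0.2, 0.2]
opening: 0.704
F [-0.25 -0.2  -0.07 -0.01  0.02  0.02] [0.63332675 0.13564458 0.05964728] 17.425
time: 18.42
tool_pos: [0.4635, 0.1082, 0.1615]
tool_rot: [-3.142, -0.003, 0.161]
contact_force: [0.2, 1.0, -0.1]
opening: 0.398
[0.63271288 0.13620665 0.066     ]
scene [193.81908462 142.88127664] [289.97833039 210.29890449]
top [542.58448785 109.7525118 ] [637.81706752 202.75038529]
```

View pics/set.png

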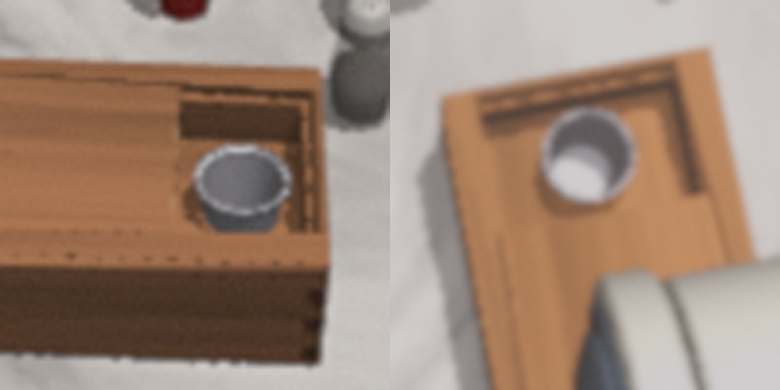

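The scene crop shows the cup settled upright, with its rim at (194-291, 143-214), which matches the prediction. Next the lid: closed fingers go behind the thumb bar.

```bash
python3 -m pendant '[[[-0.025,0,0],0,1],[[-0.0205,0,0],0,1],[[0,0,0],0,1],[[0,0,0.03],0,1],[[0,0,0.025],0,1],[[0,0,0.0125],0,1],[[0,0,0],0,1],[[0,0,0],0,1]]'; python3 - <<'E'
from h import *
ims=r.get_image("scene");print(r.state()["tool_pos"],r.state()["opening"])
cv2.imwrite("pics/push0.png",cv2.resize(ims[150:270,140:300],(800,600),interpolation=2))
E
```

```text
time: 19.52
tool_pos: [0.4215, 0.1013, 0.0933]
tool_rot: [3.142, -0.002, 0.161]
contact_force: [-0.0, -0.6, 0.5]
opening: 0.005
[0.42144282 0.10129689 0.09340653] 0.012180653130264101
```

View pics/push0.png

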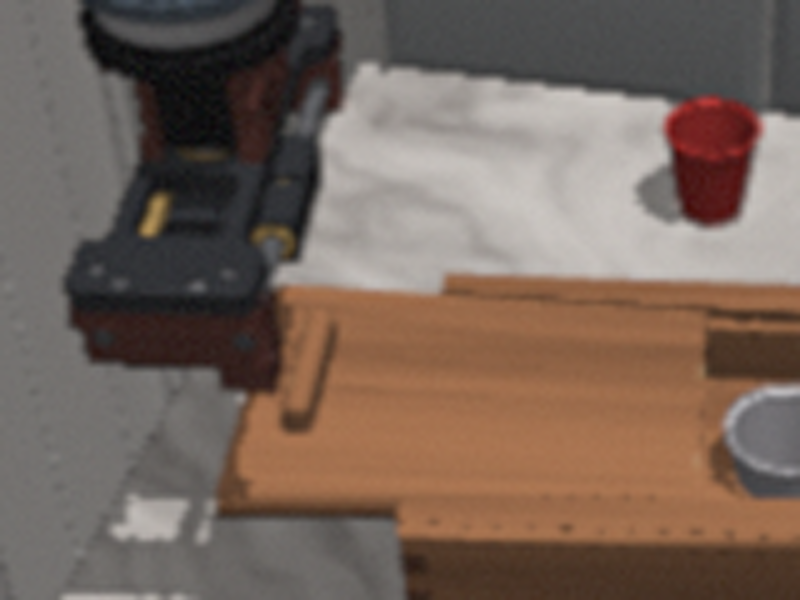

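The closed fingers stand just behind the thumb bar (bar at about (308,370)) and the lid hasn't moved. Next I push slowly.

```bash
python3 -m pendant '[[[0.004,0,0],0,1],[[0.004,0,0],0,1],[[0.004,0,0],0,1],[[0.004,0,0],0,1],[[0.004,0,0],0,1],[[0.004,0,0],0,1]]'; python3 f.py; python3 -m pendant '[[[0.004,0,0],0,1],[[0.004,0,0],0,1],[[0.004,0,0],0,1],[[0.004,0,0],0,1],[[0.004,0,0],0,1]]';python3 f.py
```

```text
time: 20.32
tool_pos: [0.4445, 0.1051, 0.0921]
tool_rot: [-3.142, 0.0, 0.161]
contact_force: [-2.0, -0.4, 2.3]
opening: 0.011
F [ 0.05 -0.07  0.1   0.04 -0.01  0.01] [0.44443555 0.10503358 0.09198614] 20.575
time: 21.2
tool_pos: [0.4643, 0.1083, 0.092]
tool_rot: [-3.142, 0.0, 0.161]
contact_force: [-1.6, -0.6, -0.4]
opening: 0.006
F [-0.03  0.29 -0.28  0.01  0.    0.01] [0.46420602 0.10825283 0.09225915] 21.45
```

```bash
python3 -m pendant '[[[0.004,0,-0.001],0,1],[[0.004,0,0],0,1],[[0.004,0,0],0,1],[[0.004,0,0],0,1],[[0.004,0,0],0,1],[[0.004,0,0],0,1],[[0,0,0],0,1]]'; python3 -m pendant '[[[0.0015,0,0],0,1],[[0.0015,0,0],0,1],[[0.0015,0,0],0,1]]';python3 -m pendant '[[[0.001,0,0],0,1],[[0.001,0,0],0,1]]'
```

```text
time: 22.32
tool_pos: [0.4882, 0.1121, 0.093]
tool_rot: [3.142, -0.001, 0.161]
contact_force: [-0.3, 0.0, -0.1]
opening: 0.005
time: 22.7
tool_pos: [0.4922, 0.1128, 0.093]
tool_rot: [3.142, 0.0, 0.161]
contact_force: [-1.3, 0.2, 0.1]
opening: 0.001
time: 22.95
tool_pos: [0.4941, 0.113, 0.093]
tool_rot: [3.141, 0.0, 0.161]
contact_force: [-2.0, -0.8, -0.6]
opening: 0.004
```

```bash
python3 -m pendant '[[[0.001,0,0],0,1],[[0.001,0,0],0,1]]';python3 -m pendant '[[[0.001,0,0],0,1],[[0.001,0,0],0,1]]'
```

```text
time: 23.2
tool_pos: [0.4961, 0.1133, 0.093]
tool_rot: [3.141, 0.0, 0.161]
contact_force: [-1.7, -0.6, -0.6]
opening: 0.005
time: 23.45
tool_pos: [0.4968, 0.1134, 0.093]
tool_rot: [3.141, 0.004, 0.161]
contact_force: [-10.4, -2.6, 3.6]
opening: 0.009
```

```bash
python3 -m pendant '[[[0.001,0,0],0,1],[[0,0,0],0,1]]';python3 -m pendant '[[[0.001,0,0],0,1],[[0,0,0],0,1]]'
```

```text
time: 23.7
tool_pos: [0.4969, 0.1134, 0.093]
tool_rot: [3.141, 0.006, 0.161]
contact_force: [-11.7, -3.3, 4.4]
opening: 0.002
time: 23.95
tool_pos: [0.4969, 0.1134, 0.093]
tool_rot: [3.141, 0.008, 0.161]
contact_force: [-15.4, -4.2, 7.0]
opening: 0.006
```

```bash
python3 -m pendant '[[[0.0015,0,0],0,1],[[0.0015,0,0],0,1],[[0,0,0],0,1]]';python3 -m pendant '[[[0.001,0,0],0,1],[[0.001,0,0],0,1],[[0,0,0],0,1],[[0,0,0],0,1]]'
```

```text
time: 24.32
tool_pos: [0.4971, 0.1134, 0.0931]
tool_rot: [3.141, 0.015, 0.161]
contact_force: [-28.7, -6.6, 14.8]
opening: 0.003
time: 24.82
tool_pos: [0.4972, 0.1134, 0.0931]
tool_rot: [3.141, 0.02, 0.161]
contact_force: [-36.5, -8.0, 19.6]
opening: 0.004
```

```bash
python3 -m pendant '[[[-0.003,0,0],0,1],[[-0.005,0,0],0,1],[[-0.008,0,0],0,1],[[-0.005,0,0],0,1],[[0,0,-0.03],0,1],[[0,0,-0.05],0,1],[[0,0.05,-0.03],0,1],[[0,0.06,0],0,1]]'; python3 -m pendant '[[[-0.03,0.05,0],0,1],[[-0.03,0.05,0],0,1],[[-0.03,0.05,0],0,1],[[0,0.05,0],0,1],[[0,0,0],0,1],[[0,0,0],0,1]]'; python3 - <<'E'
from h import *
ims=r.get_image("scene");imt=r.get_image("top")
a=cv2.resize(ims[190:300,220:330],(400,400),interpolation=2);b=cv2.resize(imt[150:290,260:400],(400,400),interpolation=2)
cv2.imwrite("pics/end.png",np.hstack([a,b]))
for t in("tea_caddy","salt_shaker","spoon"):
  for c in("top","scene"): print(t,c,[(np.round(d["box"]).tolist(),round(d["conf"],2)) for d in r.find_in(t,c)][:2])
print(r.state()["contact_force"],r.state()["time"])
E
```

```text
time: 25.82
tool_pos: [0.5034, 0.0026, 0.2072]
tool_rot: [3.14, -0.007, 0.164]
contact_force: [0.8, -0.2, -0.2]
opening: 0.006
time: 26.58
tool_pos: [0.445, -0.2085, 0.2031]
tool_rot: [-3.141, -0.0, 0.16]
contact_force: [0.2, -0.2, 0.5]
opening: 0.004
tea_caddy top [([182.0, 129.0, 228.0, 180.0], 0.63)]
tea_caddy scene [([330.0, 156.0, 365.0, 210.0], 0.69)]
salt_shaker top [([240.0, 160.0, 260.0, 183.0], 0.81)]
salt_shaker scene [([316.0, 187.0, 341.0, 226.0], 0.72)]
spoon top [([280.0, 270.0, 296.0, 332.0], 0.62)]
spoon scene [([182.0, 211.0, 225.0, 221.0], 0.62)]
[-0.26550633  0.67319289 -0.39230203] 26.975
```

View pics/end.png

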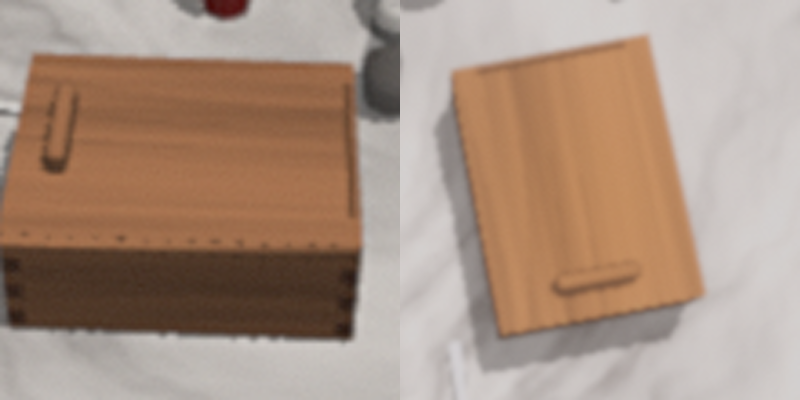

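The lid is flush with the near end in both views (top view: the edge (498,338)-(703,295) is one straight line), and the neighbours haven't moved. I'll hand in.

```bash
python3 -c "
from rig import r
print(r.hand_in())"
```

```text
the job is handed in; nothing more can be done
None
```

I put the grey cup in the far well, pushed the lid home, and handed the job in at about 27 s of the 53 s allowed.

- **Cup:** I lowered it in small steps while watching the wrist force, which stayed at about 2.5 N or less. I let go once the well carried its weight, with the base about 15 mm above the worktop by the arm's position. Both cameras then showed it upright and centred, and its rim matched the predicted outline in the scene view. It is now under the lid, so I could not look at it again after closing.
- **Lid:** I pushed it by the thumb bar with closed fingers until it wedged, to about 37 N along the way. It stopped within 1 mm of the predicted home position. After I withdrew, both views showed it flush with the box's near end and straight. I could not measure how hard the way grips it; I infer that from the push force.
- **Surroundings:** In the top view the caddy, shaker and spoon were within about 4 px (roughly 8 mm) of where they started, which is about the detector's scatter. The scene view's first detection of the spoon was partial and the shaker was not found there at first, so neither can be compared in that view.

No check failed. Before lowering, the two cameras' estimates of the cup-to-well offset differed by about 2 mm. I settled that using the contact forces on the way down.

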